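# Tighten the woofer's four hand knobs crosswise

### The job

The repaired woofer sits on its gasket on the loudspeaker test box and its four hand knobs are only loosely run on: tighten them clockwise in crosswise order, always the knob opposite next, first one round until each bites the gasket at about 0.55 newton metres, then a second round, crosswise again, up to 0.8 newton metres. Do not over-tighten any knob, do not make one fully tight while another is still loose, keep off the paper cone, and leave the knobs released and the other things on the bench where they are.

Things in the scene. Friction and masses are not known exactly. Their poses are not given: they have to be found in the camera images.
- testbox: Plywood loudspeaker test box, 250 x 340 x 150 mm high, fixed on the bench, baffle up. Origin: centre of its underside, z up. The woofer's centre is 45 mm from the baffle's middle towards the -y end; at the +y end are a flat black port and two brass terminals 18 mm high.
- bolt_circle (a point): Centre of the knobs' circle (radius 83 mm), level with the top of the woofer's cast frame (a flat ring, 184 mm outside, 157 mm above the bench). Knobs a, b, c, d follow one another round it, anticlockwise from above: a is opposite c, b is opposite d. Clockwise from above tightens.
- knob_a_grip (a point): Black four-lobed plastic hand knob, 38 mm over the lobes; lobed head 16 mm high on a slim boss, its top 35 mm above the frame. The point is on the axis, 7 mm below the top, 185 mm above the bench. z up; the lobes lie along its +-x and +-y and turn with it. Fingers closing at 45 degrees between x and y seat on two lobes each, 32 mm wide.
- knob_b_grip (a point): Knob like a, next on the circle, opposite d. All four: slack at first, the knob runs on at 0.15 N m; after 0 to 0.95 rad from the start, different for each and not visible, it bites: the torque steps up to 0.45 N m and from there rises by 0.6 N m per rad. It stays where it is left.
- knob_c_grip (a point): Knob like a, next on the circle, opposite a. All four: the torques meant are those felt while the knob is slowly turning. After a quick step a standing tool reads less (0.15 N m less after a quick 0.05 rad step, 0.3 less after 0.2 rad), nearly right after a step of 0.02 rad.
- knob_d_grip (a point): Knob like a, next on the circle, opposite b. Its axes and behaviour are those of the others. Gripped across its lobes with 30 to 40 N a knob can be turned with up to about 1 N m before it slips.
- lug_a_top (a point): Top of the frame's cast lug under knob a, on the knob's axis. The knob draws it down on the gasket by 0.2 mm per rad once it bites, too little to see.
- lug_b_top (a point): The same under knob b.
- lug_c_top (a point): The same under knob c.
- lug_d_top (a point): The same under knob d.
- cone: The woofer's paper cone and rubber surround, 150 mm across, inside the ring of knobs; fragile. Origin at its centre, 6 mm below the frame's top. The surround lies below the frame's top face and the cone dips 27 mm.
- transformer_mid (a point): Bystander: small mains transformer loose on the bench, 66 x 84 x 45 mm; its centre.
- solder_reel_mid (a point): Bystander: steel reel of solder loose on the bench, 52 mm diameter, 33 mm high; its centre.
- screwdriver_grip (a point): Bystander: yellow-handled screwdriver lying on the bench; the middle of its handle.

How it is judged (in metres and radians):
On the way, in this order (a step that is already met when the one before it is completed fails the run):
1. two opposite knobs bite the gasket while the other two are still loose (((z of each of lug_a_top, lug_c_top in the frame of testbox below 0.156988 m and z of each of lug_b_top, lug_d_top in the frame of testbox above 0.156988 m) or (z of each of lug_b_top, lug_d_top in the frame of testbox below 0.156988 m and z of each of lug_a_top, lug_c_top in the frame of testbox above 0.156988 m))), for 0.1 s.
2. the first round is done: all four knobs bite the gasket and none is fully tight yet (z of lug_a_top in the frame of testbox between 0.156914 and 0.156988 m and z of lug_b_top in the frame of testbox between 0.156914 and 0.156988 m and z of lug_c_top in the frame of testbox between 0.156914 and 0.156988 m and z of lug_d_top in the frame of testbox between 0.156914 and 0.156988 m), for 0.1 s.
3. two opposite knobs are fully tight while the other two are not yet (((z of each of lug_a_top, lug_c_top in the frame of testbox below 0.156914 m and z of each of lug_b_top, lug_d_top in the frame of testbox above 0.156914 m) or (z of each of lug_b_top, lug_d_top in the frame of testbox below 0.156914 m and z of each of lug_a_top, lug_c_top in the frame of testbox above 0.156914 m))), for 0.1 s.
At the end, for the whole second after the job is handed in: All four knobs are drawn down alike on the gasket: each has turned 0.43 to 0.87 rad past its bite, where it takes about 0.7 to 0.95 N m to turn on (0.09 to 0.17 mm below the height at which it bites), still and let go. The transformer, reel and screwdriver are within 30 mm of where they were (z of lug_a_top in the frame of testbox between 0.156826 and 0.156914 m and z of lug_b_top in the frame of testbox between 0.156826 and 0.156914 m and z of lug_c_top in the frame of testbox between 0.156826 and 0.156914 m and z of lug_d_top in the frame of testbox between 0.156826 and 0.156914 m and angular speed of each of knob_a, knob_b, knob_c, knob_d below 0.05 rad/s and distance of each of transformer_mid, solder_reel_mid, screwdriver_grip from where it was at the start of the episode below 0.03 m); the robot touches nothing.
It fails at once if a knob is over-tightened (more than 1.0 rad past its bite, over 1.05 N m) (z of any of lug_a_top, lug_b_top, lug_c_top, lug_d_top in the frame of testbox below 0.1568 m).
It fails at once if a knob is made fully tight while another does not yet bite ((z of lug_a_top in the frame of testbox below 0.156914 m and z of lug_b_top in the frame of testbox above 0.156988 m) or (z of lug_a_top in the frame of testbox below 0.156914 m and z of lug_c_top in the frame of testbox above 0.156988 m) or (z of lug_a_top in the frame of testbox below 0.156914 m and z of lug_d_top in the frame of testbox above 0.156988 m) or (z of lug_b_top in the frame of testbox below 0.156914 m and z of lug_a_top in the frame of testbox above 0.156988 m) or (z of lug_b_top in the frame of testbox below 0.156914 m and z of lug_c_top in the frame of testbox above 0.156988 m) or (z of lug_b_top in the frame of testbox below 0.156914 m and z of lug_d_top in the frame of testbox above 0.156988 m) or (z of lug_c_top in the frame of testbox below 0.156914 m and z of lug_a_top in the frame of testbox above 0.156988 m) or (z of lug_c_top in the frame of testbox below 0.156914 m and z of lug_b_top in the frame of testbox above 0.156988 m) or (z of lug_c_top in the frame of testbox below 0.156914 m and z of lug_d_top in the frame of testbox above 0.156988 m) or (z of lug_d_top in the frame of testbox below 0.156914 m and z of lug_a_top in the frame of testbox above 0.156988 m) or (z of lug_d_top in the frame of testbox below 0.156914 m and z of lug_b_top in the frame of testbox above 0.156988 m) or (z of lug_d_top in the frame of testbox below 0.156914 m and z of lug_c_top in the frame of testbox above 0.156988 m)).
It fails at once if the paper cone is touched with more than 2 N (contact force between any of the fingers, the arm and cone above 2 N).
It fails at once if the frame or the box is pressed with more than 20 N (contact force between any of the fingers, the arm and testbox above 20 N).
It fails at once if a bystander is moved by more than 30 mm (distance of any of transformer_mid, solder_reel_mid, screwdriver_grip from where it was at the start of the episode above 0.03 m).
It also fails if it takes over 72 s, if anything falls off the work surface, if the arm or the gripper's body presses on something with over 40 N, if the wrist force passes 120 N, or if a joint passes its speed limit or range.

### The arm

A 6-joint arm with a two-finger parallel gripper is mounted at the origin on the work surface. World frame = base frame: x ahead of the robot, y to its left, z up, the work surface at z = 0. Lengths are in mm, angles in degrees, forces in N, time in s.
With the tool pointing down it reaches from about 350 to 850 mm from the base axis. Payload 8.1 kg.
Tool frame: the origin (TCP) lies at the very end of the fingers, on their centre line; the grasp point (between the pads) lies r.tcp_to_grasp behind it (r.tcp_to_grasp is the distance from the TCP to the grasp point, in mm); z points along the fingers, y is the line along which they close (so a half turn about z gives the same grasp; the last joint's range is limited). The gripper opens to 85 mm and grips with 20 to 120 N. Pads are 22 mm wide; open, the fingers measure 114 mm over their backs; the gripper's body (76 mm by 85 mm) begins 54 mm behind the grasp point. The pads swing forward as they close: fully open they stand 13 mm farther back than shut.
Start: joints at [-71.413, 7.471, 85.268, -0, 87.261, -4.893], TCP at [239.075, -550.316, 231.292] pointing down, gripper open.
Joint ranges: [-169.43, 169.43], [-51.17, 129.36], [1.28, 143.12], [-76.62, 256.62], [0, 156.53], [-152.29, 152.29]. Speed limits (degrees/s): [136.94, 136.94, 159.86, 180, 180, 180].

### API

Orientations are given as [roll, pitch, yaw] about the fixed x, y, z axes, in that order (R = Rz(yaw) Ry(pitch) Rx(roll)).
In Python, from bench import r gives the robot as it stands.
- The arm moves only by the shell command python3 -m handwheel 'ROWS' [OPENING] [FORCE]. ROWS is JSON, a list of rows, each a list of 4 numbers: the shift along the tool's x, y, z in m, then the turn about the tool's z in degrees. A call has 1 to 10 rows; each row shifts and turns the commanded pose from where the row before left it, along the tool's axes as they then stand; what a row does not reach is not made up. A row lasts 1/10 s, in which the tool goes at most 50 mm and 8.59 degrees, less where a joint would pass 70% of its speed; a pose out of reach is approached as far as the arm can. A call is refused whole if a number of a shift passes 0.05 or a number of a turn 8.59, either way. A call with a gripper value outside its range is refused whole. OPENING is the finger opening in m, from 0 to 0.0854, set as the call begins (- or left out, the last holds). The fingers move at their own pace and stop on an object; FORCE is the grip in N (left out, the last holds). Time passes only in rows, so rows that do not move let the fingers close. It gives the time, the measured TCP pose, the force, the opening and the grip force at its end, in the units of the state.
- r.sense(): the state, without advancing time (a new reading comes with each control period).
- r.snapshot(name): name is "side" or "top"; returns the picture (420x560x3 uint8, red, green, blue); there is no depth.
- r.camera_params(name): a dict with "fx", "fy", "cx", "cy" (pixels), "D" ([k1, k2, p1, p2, k3] as OpenCV has them; the pictures are not rectified), "R" (3x3) and "t" (3): a world point X has camera coordinates R X + t. Camera axes: x right, y down, z forward; pixel columns grow to the right and rows downward; lengths in mm; the calibration is good to about 2 mm. A picture is of the moment at which its call begins. camera_params takes no time and is no camera call.
- r.hand_in(): hands the job in; it is judged then, once.
The state is a dict: "time": time; "joint_pos": joint angles; "qd": joint speeds; "joint_efforts": joint torques, N m; "tool_pos": TCP position; "tcp_rot": TCP orientation; "ft_force": force on the tool from outside, world axes, zero at the start; "wrist_torque": the same for the moment, N m; "finger_gap": finger opening in mm; "grip_force": force on a finger pad.
Only numpy, scipy, OpenCV 4.12 (cv2) and the standard library are available. Lean on these libraries where they do the work, as an engineer would, in place of code of your own. Each camera call takes 0.05 s, during which the arm holds its last target. There are 200 camera calls.

## Working session

There is one attempt and no reset: what is moved stays moved. The work goes in short steps, Python scripts to look and compute and a shell command to move; the robot and the scene stay as the last step left them, time stands still between calls to the robot, and variables do not carry over. Pictures are saved under pics/ and viewed, at most 10 in all, crops included, and the job is handed in when it is done.

```bash
ls; mkdir -p pics; python3 - <<'E'
from bench import r
import cv2
for n in("side","top"):
    cv2.imwrite(f"pics/{n}0.png",r.snapshot(n)[:,:,::-1]); p=r.camera_params(n); print(n,{k:(v.tolist() if hasattr(v,'tolist') else v) for k,v in p.items()})
print(r.sense(), r.tcp_to_grasp)
E
```

```text
pics
side {'fx': 525.0554106937449, 'fy': 525.0554106937449, 'cx': 279.56884793592894, 'cy': 210.31738000568268, 'D': [-0.1647477801796114, 0.0, 0.0, 0.0, 0.0], 'R': [[0.992098140217274, -0.12440307416098277, -0.016283590412526427], [-0.09135269821853405, -0.6272914155658909, -0.7734081487064473], [0.08599979479986768, 0.7687843358814209, -0.6336992032484677]], 't': [-564.8968492497381, 144.43598501660074, 1646.6864505699282]}
top {'fx': 435.10413779111946, 'fy': 435.10413779111946, 'cx': 275.65784276201197, 'cy': 209.58728055561207, 'D': [-0.021980746420056724, 0.0, 0.0, 0.0, 0.0], 'R': [[0.01684982013383896, -0.9998573389143879, -0.0011770218756804837], [-0.9876114158638861, -0.016459744225033962, -0.15605373457683253], [0.15601209830262297, 0.00379191759997703, -0.9877478658767773]], 't': [-17.888448945788795, 563.7576088959438, 1181.2450794529266]}
{'time': 0.1, 'joint_pos': array([-7.14139548e+01,  7.51234666e+00,  8.53237665e+01, -1.48900853e-04,
        8.72621068e+01, -4.89268718e+00]), 'qd': array([-0.02620737, -0.12748855, -0.17597712, -0.05945423,  0.01119079,
       -0.06864463]), 'joint_efforts': array([ 1.52204535e-03, -5.70948637e+01, -5.01942873e+01, -1.08820984e-04,
        7.99973641e-03, -7.62603668e-05]), 'tool_pos': array([ 238.90691159, -549.83455534,  230.32604942]), 'tcp_rot': array([-1.79902125e+02, -8.22897476e-03,  2.34787326e+01]), 'ft_force': array([ 0.00148654,  0.58859867, -0.81680438]), 'wrist_torque': array([0.01999332, 0.00113854, 0.04167568]), 'grip_force': 0.0, 'finger_gap': 85.33139554314612} 18.700000000000003
```

View pics/top0.png

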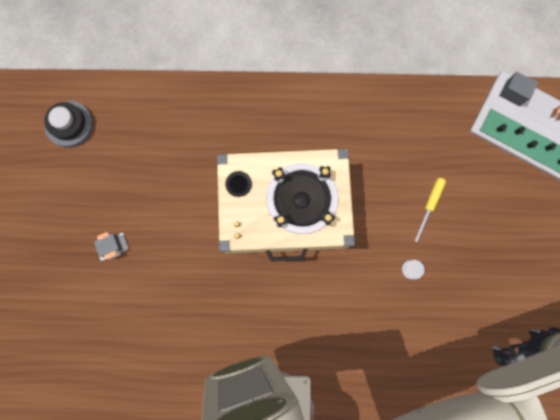

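View pics/side0.png

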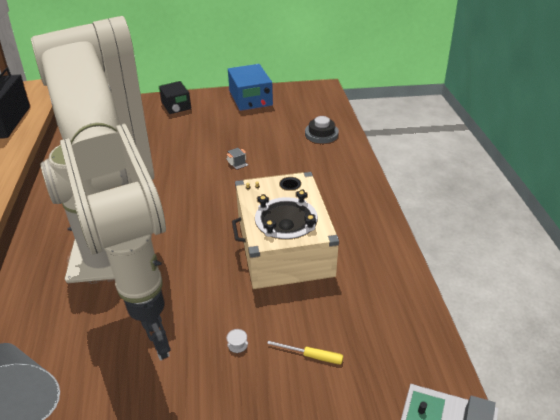

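The top view shows the box with four knobs near (279,174), (325,172), (328,218) and (281,220), and the cone at (303,198). In the side view the knobs are near (263,201), (301,195), (310,220) and (270,227). I'll zoom in on both for centres and lobe angles.

```bash
cat > h.py <<'E'
import numpy as np, cv2
from bench import r
def ray(n,uv):
    p=r.camera_params(n);K=np.array([[p['fx'],0,p['cx']],[0,p['fy'],p['cy']],[0,0,1]])
    x=cv2.undistortPoints(np.array([[uv]],float),K,np.array(p['D']))[0,0]
    R=np.array(p['R']);o=-R.T@np.array(p['t']);d=R.T@np.array([x[0],x[1],1]);return o,d
def plane(n,uv,z):
    o,d=ray(n,uv);return o+d*(z-o[2])/d[2]
E
python3 - <<'E'
import cv2,numpy as np
from h import *
t=cv2.imread("pics/top0.png");s=cv2.imread("pics/side0.png")
a=cv2.resize(t[145:255,215:365],None,fx=5,fy=5,interpolation=cv2.INTER_CUBIC)
b=cv2.resize(s[180:245,240:340],None,fx=7,fy=7,interpolation=cv2.INTER_CUBIC)
cv2.imwrite("pics/topc.png",a);cv2.imwrite("pics/sidec.png",b)
for n,im,win in(("top",t,(150,245,220,350)),("side",s,(180,245,240,330))):
    hsv=cv2.cvtColor(im,cv2.COLOR_BGR2HSV)
    m=cv2.inRange(hsv,(12,110,90),(32,255,255));m2=np.zeros_like(m);m2[win[0]:win[1],win[2]:win[3]]=m[win[0]:win[1],win[2]:win[3]]
    N,_,st,c=cv2.connectedComponentsWithStats(m2)
    for i in range(1,N):
        if 2<st[i,4]<150: print(n,st[i,4],c[i].round(1),plane(n,c[i],192).round(1))
E
```

```text
top 106 [253.  150.8] [690.1  50.9 192. ]
top 33 [324.8 171. ] [ 640.7 -130.7  192. ]
top 36 [278.1 173. ] [633.6 -13.5 192. ]
top 34 [327.7 217. ] [ 524.3 -137.8  192. ]
top 35 [280.3 219.4] [516.4 -20.8 192. ]
top 9 [237. 224.] [503.2  85.5 192. ]
top 14 [237.3 235.5] [474.8  83.9 192. ]
side 14 [247.5 185.2] [479.6  45.9 192. ]
side 14 [256.9 184.1] [508.6  47.1 192. ]
side 13 [301.3 192. ] [636.7 -11.8 192. ]
side 13 [262.5 196.8] [519.4 -18.5 192. ]
side 16 [310.  216.5] [ 643.1 -128.   192. ]
side 19 [269.1 222. ] [ 526.1 -135.1  192. ]
side 13 [240.5 233.1] [ 443.5 -170.2  192. ]
side 12 [241.5 243. ] [ 443.6 -210.3  192. ]
```

View pics/topc.png

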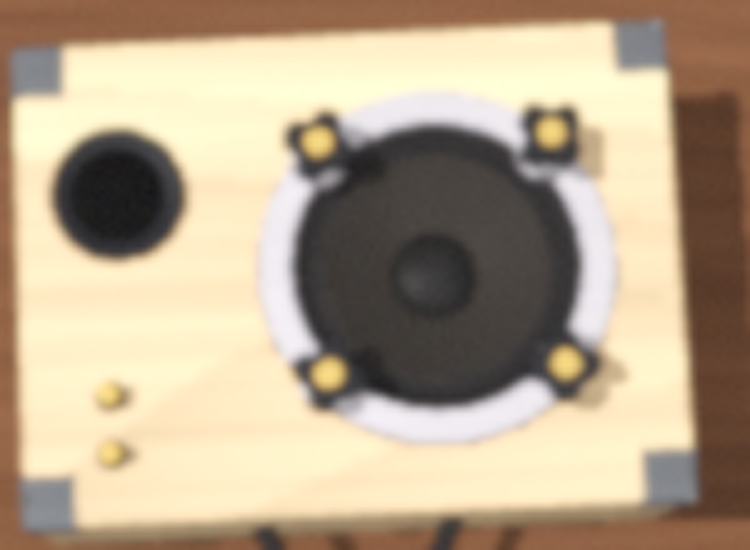

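View pics/sidec.png

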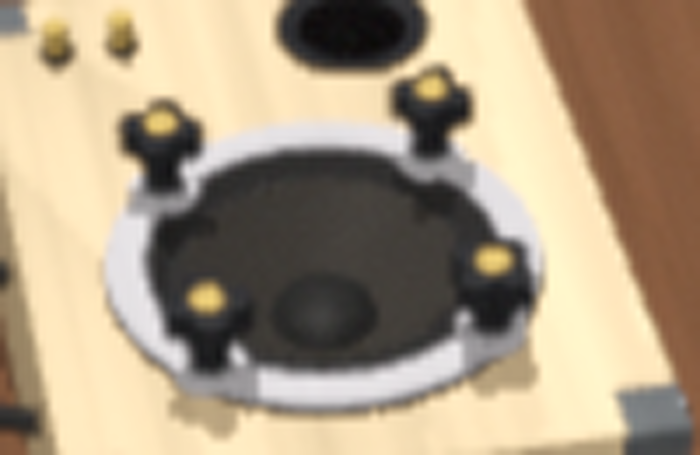

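The crops show the four knobs clearly: brass discs on top, and lobes at different angles. The two diagonals come to 165 and 165.6 mm against the expected 166, so the centres hold. Next are the lobe angles.

```bash
cat >> h.py <<'E'
P={1:(642,-129.3),2:(635.2,-12.6),3:(518,-19.7),4:(525.2,-136.4)}
def go(x,y,z,yaw):
    "remaining shift (mm) in tool axes as they stand, and turn needed"
    s=r.sense();d=np.array([x,y,z])-s['tool_pos'];p=np.radians(s['tcp_rot'][2]);c,si=np.cos(p),np.sin(p)
    print('shift tool xyz mm',np.round([d[0]*c+d[1]*si,d[0]*si-d[1]*c,-d[2]],1),'turn',round(s['tcp_rot'][2]-yaw,1),'| j6',s['joint_pos'][5].round(1),'t',s['time'])
E
python3 - <<'E'
from h import *
pt={1:(640.7,-130.7),2:(633.6,-13.5),3:(516.4,-20.8),4:(524.3,-137.8)}
ps={1:(643.1,-128),2:(636.7,-11.8),3:(519.4,-18.5),4:(526.1,-135.1)}
for cam,pp,R0 in(("top",pt,17),("side",ps,17)):
  g=cv2.cvtColor(cv2.imread(f"pics/{cam}0.png"),cv2.COLOR_BGR2GRAY).astype(np.float32)
  p=r.camera_params(cam);K=np.array([[p['fx'],0,p['cx']],[0,p['fy'],p['cy']],[0,0,1]]);rv=cv2.Rodrigues(np.array(p['R']))[0]
  for k,c in pp.items():
    out=np.arctan2(c[1]+74.4,c[0]-580)
    th=np.radians(np.arange(-80,81,4))+out
    I=0
    for rad in(15.5,17,18.5):
        X=np.c_[c[0]+rad*np.cos(th),c[1]+rad*np.sin(th),np.full(th.size,190.)]
        uv=cv2.projectPoints(X,rv,np.array(p['t']),K,np.array(p['D']))[0].reshape(-1,2).astype(np.float32)
        I=I+cv2.remap(g,uv[:,:1],uv[:,1:],cv2.INTER_LINEAR)[:,0]/3
    A=np.c_[np.ones(th.size),th-out,(th-out)**2,np.cos(4*th),np.sin(4*th)];q=np.linalg.lstsq(A,-I,rcond=None)[0]
    print(cam,k,'lobe angle mod 90:',round(np.degrees(np.arctan2(q[4],q[3]))/4,1),'amp',round(np.hypot(q[3],q[4])), 'out',round(np.degrees(out)),I[::2].astype(int).tolist())
E
```

```text
top 1 lobe angle mod 90: -43.5 amp 23 out -43 [123, 138, 152, 162, 169, 180, 193, 196, 189, 174, 164, 172, 192, 214, 231, 237, 235, 225, 208, 186, 165]
top 2 lobe angle mod 90: -20.0 amp 33 out 49 [168, 162, 170, 184, 206, 222, 232, 235, 231, 217, 201, 182, 173, 170, 174, 182, 196, 213, 222, 224, 211]
top 3 lobe angle mod 90: -12.7 amp 40 out 140 [174, 149, 138, 150, 173, 195, 213, 224, 227, 217, 196, 169, 145, 130, 127, 133, 141, 152, 159, 158, 150]
top 4 lobe angle mod 90: 3.0 amp 30 out -131 [181, 156, 124, 106, 104, 106, 115, 133, 151, 160, 163, 157, 147, 136, 125, 119, 122, 136, 152, 165, 179]
side 1 lobe angle mod 90: 30.7 amp 43 out -40 [44, 39, 35, 33, 33, 36, 41, 44, 51, 67, 95, 134, 170, 190, 200, 200, 195, 184, 162, 148, 143]
side 2 lobe angle mod 90: -21.6 amp 41 out 48 [105, 138, 164, 182, 194, 205, 221, 230, 232, 225, 197, 174, 142, 146, 161, 177, 192, 211, 217, 214, 199]
side 3 lobe angle mod 90: -12.3 amp 20 out 137 [183, 162, 147, 144, 154, 170, 193, 215, 213, 203, 174, 151, 142, 133, 126, 119, 109, 98, 77, 56, 41]
side 4 lobe angle mod 90: -36.5 amp 17 out -132 [50, 53, 60, 72, 80, 84, 77, 63, 46, 37, 32, 33, 36, 43, 46, 48, 47, 44, 40, 34, 30]
```

```bash
python3 -c "
from h import *
go(*P[1],235,90)"
```

```text
shift tool xyz mm [ 537.3 -225.1   -4.7] turn -66.5 | j6 -4.9 t 0.1
```

```bash
python3 -m handwheel '[[0.02,-0.008,-0.005,0],[0.042,-0.0176,0,0],[0.042,-0.0176,0,0],[0.042,-0.0176,0,0],[0.042,-0.0176,0,0],[0.042,-0.0176,0,0],[0.042,-0.0176,0,0],[0.042,-0.0176,0,0],[0.042,-0.0176,0,0],[0.042,-0.0176,0,0]]' 0.055 35
python3 -m handwheel '[[0.042,-0.0176,0,0],[0.042,-0.0176,0,0],[0.042,-0.0176,0,0],[0.013,-0.006,0,0],[0,0,0,-8.3],[0,0,0,-8.3],[0,0,0,-8.3],[0,0,0,-8.3],[0,0,0,-8.3],[0,0,0,-8.3]]'
python3 -m handwheel '[[0,0,0,-8.3],[0,0,0,-8.4],[0,0,0,0],[0,0,0,0]]'
python3 -c "
from h import *
go(*P[1],165,90);print(r.sense())"
```

```text
time: 1.1
tool_pos: [538.6, -237.4, 235.9]
tcp_rot: [-180.0, 0.0, 23.5]
ft_force: [0.7, -0.9, 0.8]
finger_gap: 55.0
grip_force: 0.0
time: 2.1
tool_pos: [641.3, -130.3, 235.7]
tcp_rot: [-179.9, 0.0, 73.6]
ft_force: [0.1, -0.3, 0.2]
finger_gap: 54.8
grip_force: 0.0
time: 2.5
tool_pos: [641.5, -130.2, 236.0]
tcp_rot: [-180.0, -0.0, 89.7]
ft_force: [-0.6, -0.6, 0.3]
finger_gap: 54.9
grip_force: 0.0
shift tool xyz mm [ 0.9  0.5 71. ] turn -0.3 | j6 -15.7 t 2.5
{'time': 2.5, 'joint_pos': array([-1.59501344e+01,  1.58422432e+01,  7.52794874e+01, -8.81593960e-03,
        8.89168193e+01, -1.56537385e+01]), 'qd': array([ 0.06898414,  0.00469623, -0.15618837,  0.07362239,  0.01969638,
        0.3045117 ]), 'joint_efforts': array([-1.04487565e-02, -6.46500421e+01, -5.02713633e+01, -5.06052995e-03,
        8.46008537e-03, -4.79027890e-01]), 'tool_pos': array([ 641.53299344, -130.16083484,  235.95864723]), 'tcp_rot': array([-1.79960502e+02, -1.91433967e-03,  8.97037731e+01]), 'ft_force': array([-0.61873765, -0.55277895,  0.27853058]), 'wrist_torque': array([ 0.0238847 , -0.06013191, -0.02458473]), 'grip_force': 0.0, 'finger_gap': 54.88076087843596}
```

```bash
python3 -m handwheel '[[0.001,0.0005,0.03,0],[0,0,0.025,0],[0,0,0.012,0],[0,0,0.004,0],[0,0,0,0]]'
python3 -m handwheel '[[0,0,0,0],[0,0,0,0],[0,0,0,0],[0,0,0,0],[0,0,0,0]]' 0.02 35
python3 -c "
from h import *
go(*P[1],165,90);s=r.sense();print(s['wrist_torque'],s['tcp_rot'],s['ft_force']);cv2.imwrite('pics/g1.png',cv2.resize(np.hstack([r.snapshot('side')[150:270,210:360],r.snapshot('top')[130:250,230:380]])[:,:,::-1],None,fx=2.6,fy=2.6))"
```

```text
time: 3.0
tool_pos: [642.3, -128.9, 165.3]
tcp_rot: [-180.0, -0.0, 89.9]
ft_force: [-0.5, 0.4, 0.2]
finger_gap: 55.4
grip_force: 0.0
time: 3.5
tool_pos: [641.7, -129.1, 167.7]
tcp_rot: [-179.9, 0.0, 90.0]
ft_force: [-12.2, 1.4, 9.5]
finger_gap: 30.7
grip_force: 34.8
shift tool xyz mm [-0.2  0.3  2.7] turn -0.0 | j6 -15.8 t 3.5
[0.22721158 1.79120017 0.1470467 ] [-1.79948127e+02  3.28417931e-02  8.99576494e+01] [-12.22600303   1.4101482    9.51682583]
```

View pics/g1.png

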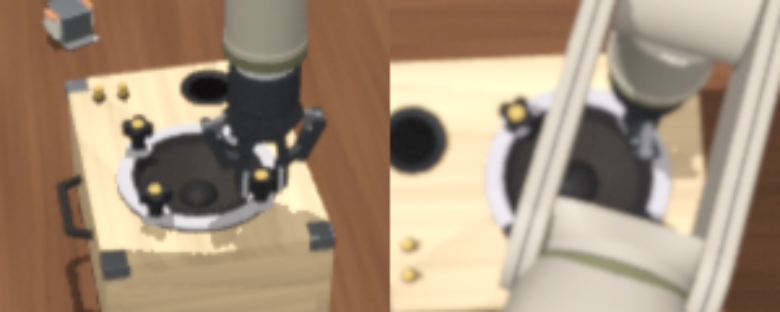

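Knob 1 is gripped square at a gap of 30.7 mm, with both fingers on the far-right knob. It pushes 12 N sideways, so I'll relieve that by a small shift, then turn in short steps while reading the wrist torque.

```bash
cat > w.py <<'E'
from h import *
s=r.sense();print('T=%.3f'%s['wrist_torque'][2],'yaw %.2f'%s['tcp_rot'][2],'gap %.1f'%s['finger_gap'],'F',s['ft_force'].round(1),'t',s['time'],'z %.1f'%s['tool_pos'][2])
E
python3 -m handwheel '[[0,-0.0006,0,0],[0,0,0,1.2],[0,0,0,1.2],[0,0,0,1.2],[0,0,0,1.2]]' >/dev/null; python3 w.py
python3 -m handwheel '[[0,0,0,1.2],[0,0,0,1.2],[0,0,0,1.2],[0,0,0,1.2],[0,0,0,1.2],[0,0,0,1.2]]' >/dev/null; python3 w.py
```

```text
T=0.158 yaw 85.12 gap 30.2 F [-7.8  0.2  8. ] t 4.1 z 167.7
T=0.193 yaw 77.92 gap 30.5 F [-6.7 -0.3  6.8] t 4.7 z 167.7
```

Clean reading: about 0.16–0.19 N m, still running free.

```bash

python3 -m handwheel '[[0,0,0,1.8],[0,0,0,1.8],[0,0,0,1.2],[0,0,0,1.2],[0,0,0,1.2]]' >/dev/null; python3 w.py
python3 -m handwheel '[[0,0,0,1.8],[0,0,0,1.8],[0,0,0,1.2],[0,0,0,1.2],[0,0,0,1.2]]' >/dev/null; python3 w.py
```

```text
T=0.138 yaw 70.71 gap 30.6 F [-7.1 -0.5  7.3] t 5.2 z 167.7
T=0.529 yaw 63.54 gap 30.3 F [-7.1 -0.1  6.5] t 5.7 z 167.7
```

Knob 1 has bitten. I'll add 3.5° and re-read, then release and lift.

```bash

python3 -m handwheel '[[0,0,0,1.2],[0,0,0,1.2],[0,0,0,1.1],[0,0,0,0]]' >/dev/null; python3 w.py
python3 -m handwheel '[[0,0,0,0],[0,0,0,0],[0,0,0,0],[0,0,-0.03,0],[0,0,-0.035,0],[0,0,0,0]]' 0.055; python3 w.py
python3 -c "
from h import *
go(*P[3],235,32.5)"
```

```text
T=0.365 yaw 60.04 gap 30.6 F [-7.3 -0.1  6.2] t 6.1 z 167.7
time: 6.7
tool_pos: [644.7, -129.5, 237.2]
tcp_rot: [179.5, -0.1, 60.1]
ft_force: [1.0, -0.3, 1.1]
finger_gap: 55.0
grip_force: 0.0
T=-0.021 yaw 60.08 gap 55.0 F [ 1.  -0.3  1.1] t 6.7 z 237.2
shift tool xyz mm [  32.  -164.6    2.2] turn 27.6 | j6 14.1 t 6.7
```

```bash

python3 -m handwheel '[[0.005,-0.0246,0.001,0],[0.008,-0.042,0,0],[0.009,-0.045,0,0],[0.008,-0.04,0,0],[0.002,-0.013,0,0],[0,0,0,6.9],[0,0,0,6.9],[0,0,0,6.9],[0,0,0,6.9],[0,0,0,0]]' >/dev/null
python3 -c "
from h import *
go(*P[3],165,32.5)"
```

```text
shift tool xyz mm [ 1.9  1.7 64.4] turn -0.1 | j6 49.8 t 7.7
```

```bash
python3 -m handwheel '[[0.0015,0.0015,0.03,0],[0,0,0.022,0],[0,0,0.009,0],[0,0,0.003,0],[0,0,0,0]]' >/dev/null; python3 -c "
from h import *
go(*P[3],165,32.5)"
python3 -m handwheel '[[0,0,0,0],[0,0,0,0],[0,0,0,0],[0,0,0,0]]' 0.02 35 >/dev/null; python3 w.py;python3 -c "
from h import *
go(*P[3],165,32.5)"
```

```text
shift tool xyz mm [0.4 0.5 0.7] turn 0.0 | j6 49.6 t 8.2
T=-0.124 yaw 32.49 gap 31.1 F [-2.7  2.1  5.5] t 8.6 z 166.9
shift tool xyz mm [-0.2  0.4  1.9] turn -0.0 | j6 49.7 t 8.6
```

Knob 3 is seated at a gap of 31.1 mm with small forces. Turning it now.

```bash

python3 -m handwheel '[[0,0,0,1.8],[0,0,0,1.8],[0,0,0,1.2],[0,0,0,1.2],[0,0,0,1.2]]' >/dev/null; python3 w.py
python3 -m handwheel '[[0,0,0,1.8],[0,0,0,1.8],[0,0,0,1.2],[0,0,0,1.2],[0,0,0,1.2]]' >/dev/null; python3 w.py
```

```text
T=0.148 yaw 25.26 gap 30.9 F [-1.1  0.7  5.7] t 9.1 z 167.0
T=0.148 yaw 18.06 gap 30.4 F [-1.1  0.8  6.1] t 9.6 z 166.9
```

```bash

python3 -m handwheel '[[0,0,0,1.8],[0,0,0,1.8],[0,0,0,1.2],[0,0,0,1.2],[0,0,0,1.2]]' >/dev/null; python3 w.py
python3 -m handwheel '[[0,0,0,1.8],[0,0,0,1.8],[0,0,0,1.2],[0,0,0,1.2],[0,0,0,1.2]]' >/dev/null; python3 w.py
```

```text
T=0.142 yaw 10.86 gap 30.0 F [-1.4 -0.5  5.4] t 10.1 z 166.9
T=0.175 yaw 3.65 gap 30.6 F [-0.5 -0.3  5.1] t 10.6 z 167.0
```

```bash

python3 -m handwheel '[[0,0,0,1.8],[0,0,0,1.8],[0,0,0,1.2],[0,0,0,1.2],[0,0,0,1.2]]' >/dev/null; python3 w.py
python3 -m handwheel '[[0,0,0,1.8],[0,0,0,1.8],[0,0,0,1.2],[0,0,0,1.2],[0,0,0,1.2]]' >/dev/null; python3 w.py
```

```text
T=0.104 yaw -3.55 gap 30.4 F [-2.2 -1.   5.5] t 11.1 z 167.0
T=0.148 yaw -10.76 gap 30.6 F [-2.7 -1.7  5.4] t 11.6 z 166.9
```

```bash

python3 -m handwheel '[[0,0,0,1.8],[0,0,0,1.8],[0,0,0,1.2],[0,0,0,1.2],[0,0,0,1.2]]' >/dev/null; python3 w.py
python3 -m handwheel '[[0,0,0,1.8],[0,0,0,1.8],[0,0,0,1.2],[0,0,0,1.2],[0,0,0,1.2]]' >/dev/null; python3 w.py
```

```text
T=0.191 yaw -17.95 gap 30.7 F [-1.7 -2.5  5.8] t 12.1 z 166.9
T=0.510 yaw -25.14 gap 30.5 F [-0.4 -3.3  6. ] t 12.6 z 166.9
```

```bash

python3 -m handwheel '[[0,0,0,1.2],[0,0,0,1.2],[0,0,0,1.2],[0,0,0,1.2]]' >/dev/null; python3 w.py
python3 -m handwheel '[[0,0,0,0],[0,0,0,0],[0,0,0,0],[0,0,-0.03,0],[0,0,-0.03,0],[0,0,-0.005,0]]' 0.055 >/dev/null
python3 -c "
from h import *
go(*P[2],230,25)"
```

```text
T=0.490 yaw -29.94 gap 30.7 F [-1.  -4.3  6.7] t 13.0 z 166.9
shift tool xyz mm [ 97.3 -63.9   4.4] turn -54.9 | j6 112.1 t 13.6
```

```bash

python3 -m handwheel '[[0.0273,-0.0179,0,0],[0.035,-0.023,0,0],[0.035,-0.023,0,0],[0,0,0,-7.8],[0,0,0,-7.8],[0,0,0,-7.8],[0,0,0,-7.8],[0,0,0,-7.8],[0,0,0,-7.8],[0,0,0,-8.1]]' >/dev/null
python3 -m handwheel '[[0,0,0,0],[0,0,0,0]]' >/dev/null
python3 -c "
from h import *
go(*P[2],165,25)"
```

```text
shift tool xyz mm [ 1.8  1.  64.6] turn -0.3 | j6 59.5 t 14.8
```

```bash
python3 -m handwheel '[[0.0015,0.001,0.03,0],[0,0,0.022,0],[0,0,0.009,0],[0,0,0.003,0],[0,0,0,0]]' >/dev/null; python3 -c "
from h import *
go(*P[2],165,25)"
python3 -m handwheel '[[0,0,0,0],[0,0,0,0],[0,0,0,0],[0,0,0,0]]' 0.02 35 >/dev/null; python3 w.py;python3 -c "
from h import *
go(*P[2],165,25)"
python3 -m handwheel '[[0,0,0,1.8],[0,0,0,1.8],[0,0,0,1.2],[0,0,0,1.2],[0,0,0,1.2]]' >/dev/null; python3 w.py
```

```text
shift tool xyz mm [ 0.  -0.3  1.6] turn -0.1 | j6 59.3 t 15.3
T=-0.229 yaw 24.98 gap 30.4 F [-3.2  3.7  5.9] t 15.7 z 168.3
shift tool xyz mm [-0.7  0.2  3.3] turn -0.0 | j6 59.3 t 15.7
T=0.142 yaw 17.75 gap 30.5 F [-2.8  3.6  5.6] t 16.2 z 168.3
```

```bash

python3 -m handwheel '[[0,0,0,1.8],[0,0,0,1.8],[0,0,0,1.2],[0,0,0,1.2],[0,0,0,1.2]]' >/dev/null; python3 w.py
python3 -m handwheel '[[0,0,0,1.8],[0,0,0,1.8],[0,0,0,1.2],[0,0,0,1.2],[0,0,0,1.2]]' >/dev/null; python3 w.py
```

```text
T=0.112 yaw 10.55 gap 30.7 F [-1.8  1.9  5.5] t 16.7 z 168.3
T=0.171 yaw 3.34 gap 30.7 F [-2.7  1.1  4.9] t 17.2 z 168.4
```

```bash

python3 -m handwheel '[[0,0,0,1.8],[0,0,0,1.8],[0,0,0,1.2],[0,0,0,1.2],[0,0,0,1.2]]' >/dev/null; python3 w.py
python3 -m handwheel '[[0,0,0,1.8],[0,0,0,1.8],[0,0,0,1.2],[0,0,0,1.2],[0,0,0,1.2]]' >/dev/null; python3 w.py
```

```text
T=0.104 yaw -3.87 gap 30.8 F [-2.7  0.4  5.2] t 17.7 z 168.3
T=0.139 yaw -11.08 gap 30.6 F [-3.6 -0.1  5.4] t 18.2 z 168.4
```

```bash

python3 -m handwheel '[[0,0,0,1.8],[0,0,0,1.8],[0,0,0,1.2],[0,0,0,1.2],[0,0,0,1.2]]' >/dev/null; python3 w.py
python3 -m handwheel '[[0,0,0,1.8],[0,0,0,1.8],[0,0,0,1.2],[0,0,0,1.2],[0,0,0,1.2]]' >/dev/null; python3 w.py
```

```text
T=0.220 yaw -18.28 gap 30.4 F [-2.9 -1.   6.1] t 18.7 z 168.3
T=0.087 yaw -25.49 gap 30.4 F [-3.7 -2.9  6.5] t 19.2 z 168.3
```

```bash

python3 -m handwheel '[[0,0,0,1.8],[0,0,0,1.8],[0,0,0,1.2],[0,0,0,1.2],[0,0,0,1.2]]' >/dev/null; python3 w.py
```

```text
T=0.541 yaw -32.67 gap 30.1 F [-4.3 -3.5  6.5] t 19.7 z 168.3
```

```bash

python3 -m handwheel '[[0,0,0,1.1],[0,0,0,1.1],[0,0,0,1.1],[0,0,0,1.1]]' >/dev/null; python3 w.py
python3 -m handwheel '[[0,0,0,0],[0,0,0,0],[0,0,0,0],[0,0,-0.03,0],[0,0,-0.03,0],[0,0,-0.005,0]]' 0.055 >/dev/null
python3 -c "
from h import *
go(*P[4],230,46.5)"
```

```text
T=0.507 yaw -37.07 gap 30.3 F [-4.  -4.6  7. ] t 20.1 z 168.3
shift tool xyz mm [-15.1 166.1   6.1] turn -83.5 | j6 121.2 t 20.7
```

```bash

python3 -m handwheel '[[-0.002,0.025,0.001,0],[-0.004,0.042,0,0],[-0.004,0.042,0,0],[-0.004,0.042,0,0],[-0.001,0.0151,0,0],[0,0,0,-8.3],[0,0,0,-8.3],[0,0,0,-8.3],[0,0,0,-8.3],[0,0,0,-8.3]]' >/dev/null
python3 -m handwheel '[[0,0,0,-8.4],[0,0,0,-8.4],[0,0,0,-8.4],[0,0,0,-8.4],[0,0,0,-8.4],[0,0,0,0],[0,0,0,0]]' >/dev/null
python3 -c "
from h import *
go(*P[4],165,46.5)"
```

```text
shift tool xyz mm [ 1.2  1.6 64.9] turn -0.3 | j6 23.7 t 22.4
```

```bash
python3 -m handwheel '[[0.001,0.0015,0.03,0],[0,0,0.022,0],[0,0,0.01,0],[0,0,0.0035,0],[0,0,0,0]]' >/dev/null; python3 -c "
from h import *
go(*P[4],165,46.5)"
python3 -m handwheel '[[0,0,0,0],[0,0,0,0],[0,0,0,0],[0,0,0,0]]' 0.02 35 >/dev/null; python3 w.py;python3 -c "
from h import *
go(*P[4],165,46.5)"
python3 -m handwheel '[[0,0,0,1.8],[0,0,0,1.8],[0,0,0,1.2],[0,0,0,1.2],[0,0,0,1.2]]' >/dev/null; python3 w.py
```

```text
shift tool xyz mm [ 0.3 -0.1 -0. ] turn -0.1 | j6 23.6 t 22.9
T=0.073 yaw 46.49 gap 30.8 F [-5.7  3.5  6.8] t 23.3 z 166.6
shift tool xyz mm [-0.   0.2  1.6] turn -0.0 | j6 23.5 t 23.3
T=0.150 yaw 39.24 gap 30.6 F [-5.7  3.1  5.7] t 23.8 z 166.6
```

```bash

python3 -m handwheel '[[0,0,0,1.8],[0,0,0,1.8],[0,0,0,1.2],[0,0,0,1.2],[0,0,0,1.2]]' >/dev/null; python3 w.py
python3 -m handwheel '[[0,0,0,1.8],[0,0,0,1.8],[0,0,0,1.2],[0,0,0,1.2],[0,0,0,1.2]]' >/dev/null; python3 w.py
```

```text
T=0.123 yaw 32.04 gap 30.3 F [-4.8  2.4  6.1] t 24.3 z 166.7
T=0.500 yaw 24.86 gap 30.6 F [-5.   2.9  6.3] t 24.8 z 166.6
```

```bash

python3 -m handwheel '[[0,0,0,1.2],[0,0,0,1.2],[0,0,0,1.1],[0,0,0,1.1]]' >/dev/null; python3 w.py
python3 -m handwheel '[[0,0,0,0],[0,0,0,0],[0,0,0,0],[0,0,-0.03,0],[0,0,-0.03,0],[0,0,-0.005,0]]' 0.055 >/dev/null
python3 -c "
from h import *
go(*P[1],230,60)"
```

```text
T=0.466 yaw 20.26 gap 30.6 F [-4.4  2.   6.2] t 25.2 z 166.7
shift tool xyz mm [110.8  32.2   4.3] turn -39.7 | j6 49.7 t 25.8
```

```bash

python3 -m handwheel '[[0.032,0.0095,0,0],[0.04,0.0115,0,0],[0.0388,0.0112,0,0],[0,0,0,-8],[0,0,0,-8],[0,0,0,-8],[0,0,0,-8],[0,0,0,-7.8],[0,0,0,0],[0,0,0,0]]' >/dev/null
python3 -c "
from h import *
go(*P[1],165,60)"
```

```text
shift tool xyz mm [ 0.4  2.2 64.2] turn -0.2 | j6 14.3 t 26.8
```

```bash
python3 -m handwheel '[[0.0004,0.0013,0.03,0],[0,0,0.022,0],[0,0,0.0095,0],[0,0,0.0035,0],[0,0,0,0]]' >/dev/null; python3 -c "
from h import *
go(*P[1],165,60)"
python3 -m handwheel '[[0,0,0,0],[0,0,0,0],[0,0,0,0],[0,0,0,0]]' 0.02 38 >/dev/null; python3 w.py
python3 -m handwheel '[[0,0,0,1.2],[0,0,0,1.2],[0,0,0,1.2],[0,0,0,1.2],[0,0,0,1.2],[0,0,0,1.2],[0,0,0,1.2],[0,0,0,1.2],[0,0,0,1.2],[0,0,0,1.2]]' >/dev/null; python3 w.py
```

```text
shift tool xyz mm [-0.1  0.7 -0. ] turn 0.0 | j6 14.1 t 27.3
T=0.227 yaw 60.09 gap 30.7 F [-3.   0.9  5.9] t 27.7 z 166.7
T=0.712 yaw 48.06 gap 30.5 F [-2.6  0.7  5.1] t 28.7 z 166.7
```

```bash
python3 -m handwheel '[[0,0,0,1.2],[0,0,0,1.2],[0,0,0,1.2],[0,0,0,1.2],[0,0,0,1.2],[0,0,0,1.2],[0,0,0,1.2],[0,0,0,1.2],[0,0,0,1.2],[0,0,0,1.2]]' >/dev/null; python3 w.py
```

```text
T=0.837 yaw 36.07 gap 30.4 F [-1.9  0.4  5.1] t 29.7 z 166.8
```

```bash

python3 -m handwheel '[[0,0,0,0],[0,0,0,0],[0,0,0,0],[0,0,-0.03,0],[0,0,-0.03,0],[0,0,-0.005,0]]' 0.055 >/dev/null
python3 -c "
from h import *
go(*P[3],230,60)"
```

```text
shift tool xyz mm [ -36.6 -162.5    4.7] turn -23.9 | j6 38.1 t 30.3
```

```bash

python3 -m handwheel '[[-0.006,-0.026,0,0],[-0.009,-0.04,0,0],[-0.009,-0.04,0,0],[-0.009,-0.04,0,0],[-0.0036,-0.0165,0,0],[0,0,0,-8],[0,0,0,-8],[0,0,0,-8],[0,0,0,0],[0,0,0,0]]' >/dev/null
python3 -c "
from h import *
go(*P[3],165,60)"
```

```text
shift tool xyz mm [ 0.5  2.1 64.3] turn -0.2 | j6 22.4 t 31.3
```

```bash
python3 -m handwheel '[[0.0004,0.0018,0.03,0],[0,0,0.022,0],[0,0,0.0095,0],[0,0,0.0035,0],[0,0,0,0]]' >/dev/null; python3 -c "
from h import *
go(*P[3],165,60)"
python3 -m handwheel '[[0,0,0,0],[0,0,0,0],[0,0,0,0],[0,0,0,0]]' 0.02 38 >/dev/null; python3 w.py
python3 -m handwheel '[[0,0,0,1.2],[0,0,0,1.2],[0,0,0,1.2],[0,0,0,1.2],[0,0,0,1.2],[0,0,0,1.2],[0,0,0,1.2],[0,0,0,1.2],[0,0,0,1.2],[0,0,0,1.2]]' >/dev/null; python3 w.py
```

```text
shift tool xyz mm [ 0.   0.1 -0. ] turn 0.0 | j6 22.1 t 31.8
T=0.153 yaw 60.09 gap 30.7 F [-7.6  2.7  7.2] t 32.2 z 166.5
T=0.632 yaw 48.08 gap 30.8 F [-6.3  1.6  6.9] t 33.2 z 166.4
```

```bash
python3 -m handwheel '[[0,0,0,1.2],[0,0,0,1.2],[0,0,0,1.2],[0,0,0,1.2],[0,0,0,1.2],[0,0,0,1.2],[0,0,0,1.2],[0,0,0,1.2],[0,0,0,1.2],[0,0,0,1.2]]' >/dev/null; python3 w.py
```

```text
T=0.821 yaw 36.08 gap 30.6 F [-6.1  0.3  6.2] t 34.2 z 166.4
```

```bash

python3 -m handwheel '[[0,0,0,0],[0,0,0,0],[0,0,0,0],[0,0,-0.03,0],[0,0,-0.03,0],[0,0,-0.005,0]]' 0.055 >/dev/null
python3 -c "
from h import *
go(*P[2],230,53)"
```

```text
shift tool xyz mm [97.5 61.9  4.3] turn -16.9 | j6 46.1 t 34.8
```

```bash

python3 -m handwheel '[[0.0275,0.0175,0,0],[0.035,0.0222,0,0],[0.035,0.0222,0,0],[0,0,0,-8.5],[0,0,0,-8.5],[0,0,0,0],[0,0,0,0]]' >/dev/null
python3 -c "
from h import *
go(*P[2],165,53)"
```

```text
shift tool xyz mm [ 1.1  2.  64.4] turn -0.2 | j6 31.4 t 35.5
```

```bash
python3 -m handwheel '[[0.0009,0.0016,0.03,0],[0,0,0.022,0],[0,0,0.0095,0],[0,0,0.0035,0],[0,0,0,0]]' >/dev/null; python3 -c "
from h import *
go(*P[2],165,53)"
python3 -m handwheel '[[0,0,0,0],[0,0,0,0],[0,0,0,0],[0,0,0,0]]' 0.02 38 >/dev/null; python3 w.py
python3 -m handwheel '[[0,0,0,1.2],[0,0,0,1.2],[0,0,0,1.2],[0,0,0,1.2],[0,0,0,1.2],[0,0,0,1.2],[0,0,0,1.2],[0,0,0,1.2],[0,0,0,1.2],[0,0,0,1.2]]' >/dev/null; python3 w.py
```

```text
shift tool xyz mm [0.1 0.2 0.3] turn 0.0 | j6 31.2 t 36.0
T=0.001 yaw 53.08 gap 30.7 F [-5.5  2.2  5. ] t 36.4 z 166.8
T=0.568 yaw 41.07 gap 30.4 F [-5.1  2.3  5.7] t 37.4 z 166.7
```

```bash
python3 -m handwheel '[[0,0,0,1.2],[0,0,0,1.2],[0,0,0,1.2],[0,0,0,1.2],[0,0,0,1.2],[0,0,0,1.2],[0,0,0,1.2],[0,0,0,1.2],[0,0,0,1.2],[0,0,0,1.2]]' >/dev/null; python3 w.py;  python3 -m handwheel '[[0,0,0,1],[0,0,0,1]]' >/dev/null; python3 w.py
```

```text
T=0.789 yaw 29.07 gap 30.3 F [-4.7  0.4  4.8] t 38.4 z 166.7
T=0.772 yaw 27.08 gap 30.6 F [-5.2  0.7  5.6] t 38.6 z 166.7
```

```bash

python3 -m handwheel '[[0,0,0,0],[0,0,0,0],[0,0,0,0],[0,0,-0.03,0],[0,0,-0.03,0],[0,0,-0.005,0]]' 0.055 >/dev/null
python3 -c "
from h import *
go(*P[4],230,20.3)"
```

```text
shift tool xyz mm [-155.9   59.2    4.8] turn 6.8 | j6 57.2 t 39.2
```

```bash

python3 -m handwheel '[[-0.025,0.0095,0,0],[-0.04,0.0152,0,0],[-0.04,0.0152,0,0],[-0.04,0.0152,0,0],[-0.0109,0.0041,0,0],[0,0,0,6.8],[0,0,0,0],[0,0,0,0]]' >/dev/null
python3 -c "
from h import *
go(*P[4],165,20.3)"
```

```text
shift tool xyz mm [ 1.6  1.2 64.5] turn 0.2 | j6 49.5 t 40.0
```

```bash
python3 -m handwheel '[[0.0012,0.001,0.03,0],[0,0,0.022,0],[0,0,0.0095,0],[0,0,0.0035,0],[0,0,0,0]]' >/dev/null; python3 -c "
from h import *
go(*P[4],165,20.3)"
python3 -m handwheel '[[0,0,0,0],[0,0,0,0],[0,0,0,0],[0,0,0,0]]' 0.02 38 >/dev/null; python3 w.py
python3 -m handwheel '[[0,0,0,1.2],[0,0,0,1.2],[0,0,0,1.2],[0,0,0,1.2],[0,0,0,1.2],[0,0,0,1.2],[0,0,0,1.2],[0,0,0,1.2],[0,0,0,1.2],[0,0,0,1.2]]' >/dev/null; python3 w.py
```

```text
shift tool xyz mm [ 0.4  0.1 -0.1] turn 0.1 | j6 49.7 t 40.5
T=0.377 yaw 20.32 gap 30.5 F [-2.2  2.9  6. ] t 40.9 z 166.4
T=0.668 yaw 8.29 gap 30.7 F [-0.7  1.8  5. ] t 41.9 z 166.4
```

```bash
python3 -m handwheel '[[0,0,0,1.2],[0,0,0,1.2],[0,0,0,1.2],[0,0,0,1.2],[0,0,0,1.2],[0,0,0,1.2],[0,0,0,1.2],[0,0,0,1.2],[0,0,0,1.2],[0,0,0,1.2]]' >/dev/null; python3 w.py;  python3 -m handwheel '[[0,0,0,1.2]]' >/dev/null; python3 w.py
python3 -m handwheel '[[0,0,0,0],[0,0,0,0],[0,0,0,0],[0,0,-0.03,0],[0,0,-0.04,0],[0,0,-0.03,0],[0,0,-0.01,0],[0,0,0,0],[0,0,0,0],[0,0,0,0]]' 0.055; python3 -c "
from h import *
for n in('top','side'):cv2.imwrite('pics/end_%s.png'%n,r.snapshot(n)[:,:,::-1])"
```

```text
T=0.690 yaw -3.71 gap 30.3 F [-1.4  0.7  5.9] t 42.9 z 166.4
T=0.848 yaw -4.91 gap 30.4 F [-1.8  0.   5.9] t 43.0 z 166.4
time: 44.0
tool_pos: [523.6, -136.4, 272.4]
tcp_rot: [-179.9, 0.2, -4.9]
ft_force: [-0.1, -1.3, -0.1]
finger_gap: 54.9
grip_force: 0.0
```

View pics/end_side.png

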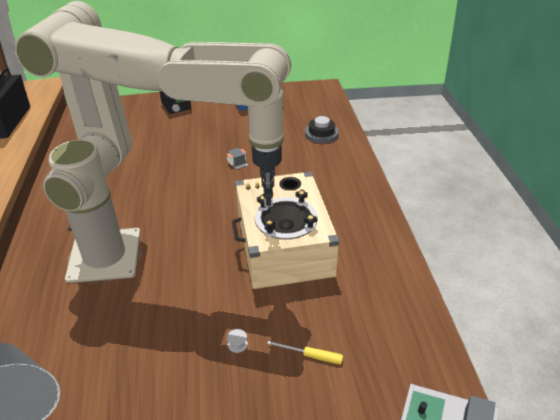

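The arm stands clear above the box. The reel (237,340) and screwdriver (323,355) are where they were, and all four knobs stand upright. By my angle count each knob is 0.5–0.65 rad past its bite, so I'm handing in.

```bash
python3 -c "
from bench import r
print(r.hand_in())"
```

```text
the job is handed in; nothing more can be done
None
```

I tightened all four knobs crosswise in two rounds to about 0.8 N m, an estimated 0.5–0.65 rad past each bite. I then released them and handed the job in at about 44 s of the 72 s; the hand-in call returned no verdict.

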